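# Close a standing mandoline slicer and lock its thickness screw

### The job

The mandoline slicer is to be put away and its blade must be covered: slacken the hexagonal jam nut on the thickness screw at its side by about a sixth of a turn, then turn the flat thumb head of the screw anticlockwise until the infeed plate has come right up level with the blade and stops. Then do the jam nut up firmly tight again, until it will go no further, so that the setting cannot creep, and let go. Leave the things standing around the slicer where they are.

Things in the scene. Friction and masses are not known exactly. Their poses are not given: they have to be found in the camera images.
- slicer: metal mandoline slicer, 380 long, 130 wide, 220 high at the grip, fixed, standing on two front feet and a fold-out leg so that its deck slopes 26 deg (0.45 rad): low black nose toward the robot at yaw 0, high black grip away. Origin on the worktop straight below the nut seat; x horizontal, in the uphill direction; z up. The adjuster is on its -y side; the deck lies at y +20 to +150
- nut_seat (a point): centre of the top of the boss (27 dia, 13 high, on a 44 x 42 bracket) on which the jam nut tightens, 145 above the worktop. Its z is the common axis of nut and screw, square to the sloping deck, so leaning 0.45 rad from vertical to the low end; x uphill along the deck, y to the deck side. The deck and rails lie 12 to 24 below it: nothing else stands higher round the adjuster
- nut_mid (a point): middle of the jam nut: plain steel hexagon, 32 across flats, 12 thick, its underside 0 to 6 above nut_seat. Turns with the nut; y (and each 60 deg) is normal to two flats, z = axis. Right-hand thread, 2.4 of travel per rad. It starts tight or nearly so; the angle at which it is fully tight is not known. It drags with 0.08 N m; in the last 0.35 rad this grows to about 0.16 N m, then a firm end stop
- screw_head (a point): middle of the thumb head of the thickness screw: upright flat tab, 22 wide (its x), 9 thick (its y, the way to grip it), 17 high, over a round collar 16 dia; collar foot 14 below this point. Its z is the axis, which passes through the nut. Anticlockwise seen from the head raises screw and plate 2.4 per rad; it starts 1.8 to 2.7 rad short of its end stop, 34 to 36 over nut_seat (40 at the stop). Turns with 0.03 N m when the nut is slack; clamped when it is tight
- plate_lip (a point): middle of the lower lip of the infeed plate (ribbed upper half of the deck, hinged at its high end); z square to it. Carried by the screw: it starts 4 to 7 below the blade
- blade_edge (a point): middle of the cutting edge of the fixed blade, across the deck; z square to the deck. Closed, the plate lip is level with it (and the screw comes to a firm stop)
- bowl_near: white bowl upside down, 108 dia, 63 high, left of the slicer; origin under its centre; leave alone
- white_mug: white mug, 86 dia, 112 high, left; origin under its centre; leave alone
- steel_shaker: steel shaker, 47 dia, 100 high, right; origin under its centre; leave alone
- scissors: scissors with blue handles lying on the right, 199 long, 9 high; origin under the centre; leave alone

How it is judged:
On the way, in this order (a step that is already met when the one before it is completed fails the run):
1. the jam nut has been slackened (z of nut_mid in the frame of nut_seat above 0.0073 m), for 0.2 s.
2. with the nut slack, the plate has been brought up level with the blade (z of nut_mid in the frame of nut_seat above 0.0073 m and z of plate_lip in the frame of blade_edge above -0.0005 m), for 0.2 s.
At the end, for the whole second after the job is handed in: The infeed plate's lip is level with the blade edge (within 0.5 mm of it) and the jam nut is fully tight: its middle stands under 6.46 mm over its seat, which is within about 0.1 rad of its end stop (z of plate_lip in the frame of blade_edge above -0.0005 m and z of nut_mid in the frame of nut_seat below 0.00646 m); the robot touches nothing.
It fails at once if the bowl near is pushed about (distance of bowl_near from where it was at the start of the episode above 0.03 m).
It fails at once if the white mug is pushed about (distance of white_mug from where it was at the start of the episode above 0.03 m).
It fails at once if the steel shaker is pushed about (distance of steel_shaker from where it was at the start of the episode above 0.03 m).
It fails at once if the scissors is pushed about (distance of scissors from where it was at the start of the episode above 0.03 m).
It also fails if it takes over 72 s, if anything falls off the work surface, if the arm or the gripper's body presses on something with over 40 N, if the wrist force passes 120 N, or if a joint passes its speed limit or range.

### The arm

A 6-joint arm with a two-finger parallel gripper is mounted at the origin on a cart in front of the work surface, level with it; the furniture and walls round the work are solid. World frame = base frame: x ahead of the robot, y to its left, z up, the work surface at z = 0. Lengths are in m, angles in rad, forces in N, time in s.
With the tool pointing down it reaches from about 0.325 to 0.9 m from the base axis. Payload 3.5 kg.
Tool frame: the origin (TCP) lies on the centre line of the jaws, within the pads' length; the fingertips stand 22 mm ahead of it and the grasp point (between the pads) lies 3 mm ahead of it; z points along the fingers, y is the direction in which the jaws open and shut (so a half turn about z gives the same grasp; the last joint's range is limited). The gripper opens to 85 mm and grips with 20 to 120 N. Pads are 22 mm wide; open, the fingers measure 114 mm over their backs; the gripper's body (76 mm by 85 mm) begins 54 mm behind the grasp point. The pads swing forward as they close: fully open they stand 13 mm farther back than shut.
Start: joints at [-1.418, 0.276, -0.026, 1.268, 0, 1.467], TCP at [0.158, -0.605, 0.253] pointing down, gripper open.
Joint ranges: [-3.12, 3.12], [-0.85, 1.88], [-1.08, 1.24], [-1.95, 2.15], [-1.57, 1.53], [-3.14, 3.14]. Speed limits (rad/s): [2.57, 2.57, 3.14, 3.14, 3.14, 3.14].

### API

Orientations are given as a unit quaternion [w, x, y, z].
In Python, from cell import * gives the robot as it stands. The module is installed in compiled form; this text tells all that it offers.
- The arm moves only by the tool jog_arm, never from a script. Its argument "increments" is a list of rows, each an object with "offset": the shift along the world's x, y, z in cm, a list of three; "twist": the turn, a rotation vector about the world's x, y, z in rad, a list of three; "claw": the gripper's target within -1 to 1 (shut at 1, half-way at 0, fully open at -1). A call has 1 to 20 rows; each row is the pose to reach, as a shift and turn from the pose commanded when the call began; what a row does not reach only later rows make up. A row lasts 1/10 s, in which the tool goes at most 50 mm and 8.59 degrees, less where a joint would pass 70% of its speed; a pose out of reach is approached as far as the arm can. A call with a gripper value outside its range is refused whole. The fingers move at their own pace and stop on an object; "force" is the grip in N (left out, the last holds). Time passes only in rows, so rows that repeat a pose let the fingers close. It gives the time, the measured TCP pose, the force and the opening at its end, in the units of the state.
- sense(): the state, without advancing time (a new reading comes with each control period).
- camera(name): name is "side" or "top"; returns a dict with "img" (384x512x3 uint8, red, green, blue), "depth" (384x512 float32, m along the optical axis (not along the pixel's ray), 0 where there is no reading), "K" (3x3 intrinsics, pixels), "position" and "attitude" of the camera in the world. Camera axes: x right, y down, z forward; pixel columns grow to the right and rows downward; lengths in m; the calibration is good to about 2 mm. A picture is of the moment at which its call begins.
- close_job(): hands the job in, once; it reports no verdict.
The state is a dict: "time": time; "joints": joint angles; "qd": joint speeds; "joint_efforts": joint torques, N m; "eef_pos": TCP position; "ee_rot": TCP orientation; "force": force on the tool from outside, world axes, zero at the start; "ft_torque": the same for the moment, N m; "grip_width": finger opening in m.
Only numpy, scipy, OpenCV 4.12 (cv2) and the standard library are available. Lean on these libraries where they do the work, as an engineer would, in place of code of your own. Each camera call takes 0.05 s, during which the arm holds its last target.

## Working session

There is one attempt and no reset: what is moved stays moved. The work goes in short steps, Python scripts to look and compute and a tool call to move; the robot and the scene stay as the last step left them, time stands still between calls to the robot, and variables do not carry over. Pictures are saved under pics/ and viewed, and the job is handed in when it is done.

Besides the shell and the picture viewer there is one more tool, called after ">>>" by a JSON object that holds its "name" and its "arguments", one argument or row to a line. jog_arm: Moves the arm, as the interface text tells. Its arguments: {"type":"object","properties":{"increments":{"type":"array"},"force":{"type":"number"}},"required":["increments"]}

```bash
mkdir -p pics; python3 - <<'E'
from cell import *
import cv2,numpy as np,pickle
s=sense();print(s)
for n in("side","top"):
    c=camera(n);pickle.dump(c,open(n+".pkl","wb"));cv2.imwrite(f"pics/{n}0.png",cv2.cvtColor(c["img"],cv2.COLOR_RGB2BGR));print(n,c["K"],c["position"],c["attitude"])
E
```

```text
{'time': 0.0, 'joints': array([-1.41843345e+00,  2.77156160e-01, -2.78885973e-02,  1.26798057e+00,
       -6.17348564e-06,  1.46739810e+00]), 'qd': array([ 0.00147727, -0.00046678,  0.00089602,  0.00039946, -0.000536  ,
       -0.00032877]), 'joint_efforts': array([-4.57922906e-04, -4.45501471e+01,  2.95205480e+01,  1.62755203e-02,
        1.24699517e-05,  6.28819322e-06]), 'eef_pos': array([ 0.15799292, -0.60395218,  0.25214161]), 'ee_rot': array([-1.11408886e-03,  9.91833803e-01,  1.27532210e-01, -3.03686039e-05]), 'force': array([-0.28717979,  0.34092637, -0.48976098]), 'ft_torque': array([0.0333139 , 0.04009781, 0.06967232]), 'grip_width': 0.08555591510787593}
side [[407.86603737   0.         258.58695279]
 [  0.         407.86603737 190.91760645]
 [  0.           0.           1.        ]] [0.55671666 0.96679554 0.63423578] [ 0.01165364  0.00396924  0.85158198 -0.52407687]
top [[349.15958369   0.         251.39853642]
 [  0.         349.15958369 190.99542178]
 [  0.           0.           1.        ]] [ 0.45382174 -0.01775138  0.99132555] [-0.04611196  0.70975313 -0.70216354  0.03302334]
```

View pics/side0.png

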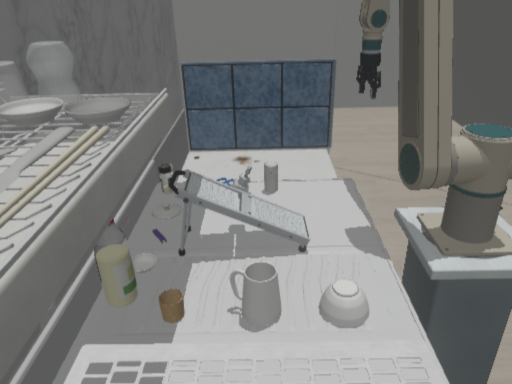

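View pics/top0.png

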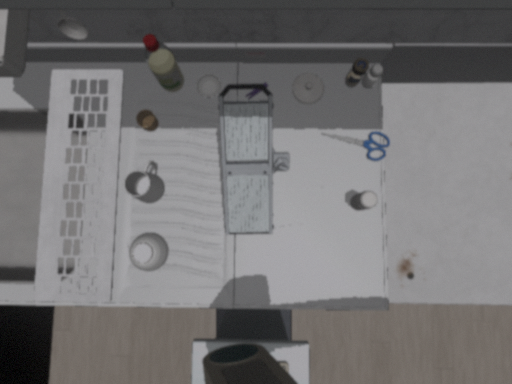

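```bash
cat > h.py <<'E'
import numpy as np,pickle,cv2
from scipy.spatial.transform import Rotation as R
def rot(q): return R.from_quat([q[1],q[2],q[3],q[0]])
def load(n): return pickle.load(open(n+".pkl","rb"))
def cloud(c):
    d=c["depth"];K=c["K"];v,u=np.mgrid[:d.shape[0],:d.shape[1]]
    p=np.stack([(u-K[0,2])/K[0,0]*d,(v-K[1,2])/K[1,1]*d,d],-1)
    return p@rot(c["attitude"]).as_matrix().T+c["position"]
def proj(c,P):
    q=(np.atleast_2d(P)-c["position"])@rot(c["attitude"]).as_matrix()
    return np.c_[q[:,0]/q[:,2]*c["K"][0,0]+c["K"][0,2],q[:,1]/q[:,2]*c["K"][1,1]+c["K"][1,2]]
def crop(c,u0,v0,u1,v1,k,name,depth=False):
    im=cv2.cvtColor(c["img"],cv2.COLOR_RGB2BGR)[v0:v1,u0:u1]
    cv2.imwrite("pics/"+name,cv2.resize(im,None,fx=k,fy=k,interpolation=cv2.INTER_CUBIC))
E
python3 - <<'E'
from h import *
t=load("top");s=load("side")
crop(t,255,135,310,185,12,"t_crop0.png")
crop(s,160,150,310,260,5,"s_crop0.png")
P=cloud(t)
print(np.round(P[148:172:2,262:300:3,2]*1000).astype(int))
for uv in [(225,90),(270,90),(227,233),(270,233),(246,170)]: print(uv,P[uv[1],uv[0]])
E
```

```text
[[131 136 129 140   0   2   0  -3   1  -2   3   2   2]
 [132 130 125 140 136   1  -3  -1   0   3  -3   0   1]
 [129 129 124 137 135 136 135 135 136   1   0  -1   0]
 [130 129 119 136 141 142 144 140 143 141   0   1   0]
 [126 124 117 133 139 140 141 141 141 138  -1  -2   0]
 [122 122 112 130 139 139 161 164 164 135   0   0  -1]
 [  3  -2 110 126 139 159 161 160 164 134   0  -1   2]
 [123 123 124 124 135 159 160 159 158 133   0   1   0]
 [120 123 122 122 133 157 183 172 157 155  -1  -3   0]
 [119 121 119 120 131 154 186 189 180 127  -2   0   0]
 [117 116 120 119 128 152 184 185 184   0  -1   2   1]
 [114 113 114 116 114   1 149 150 181   4  -3  -3  -4]]
(225, 90) [0.78291453 0.06280838 0.19798177]
(270, 90) [ 0.86516545 -0.05004899  0.00108565]
(227, 233) [0.44558355 0.06508442 0.04218351]
(270, 233) [ 0.44690911 -0.05130303  0.03454087]
(246, 170) [0.60606009 0.01347896 0.11404341]
```

View pics/t_crop0.png

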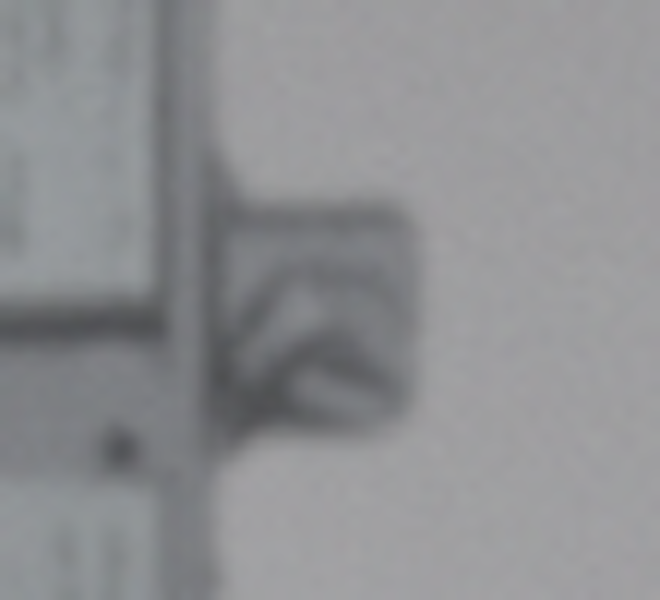

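View pics/s_crop0.png

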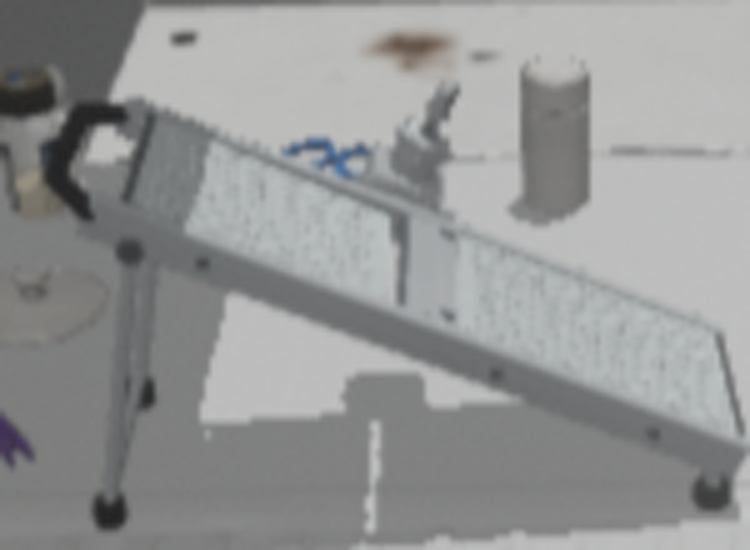

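```bash
python3 - <<'E'
from h import *
t=load("top");s=load("side")
P=cloud(t);Q=cloud(s)
A=P[178:228,232:266].reshape(-1,3)
def plane(A):
    m=A.mean(0);u,sv,vt=np.linalg.svd(A-m);n=vt[2]*np.sign(vt[2,2]);return m,n,sv[2]/len(A)**.5
m,n,r=plane(A)
for _ in range(3):
    k=abs((A-m)@n)<.004; m,n,r=plane(A[k]) ;print(k.mean(),n,r,np.degrees(np.arccos(n[2])),"yaw",np.arctan2(-n[1],-n[0]))
# right edge of deck: per row, last pixel before depth drop
E=[];L=[];
for v in list(range(105,145))+list(range(180,225)):
    row=P[v,:,2]
    h=abs((P[v]-m)@n)<.02
    h&=row>.02
    i=np.where(h[210:290])[0]+210
    L.append(P[v,i[0]]);E.append(P[v,i[-1]])
for X in(np.array(L),np.array(E)):
    c=np.polyfit(X[:,0],X[:,1],1);rr=X[:,1]-np.polyval(c,X[:,0]);g=abs(rr)<.004;c=np.polyfit(X[g,0],X[g,1],1);print(c,np.polyval(c,.5),np.polyval(c,.65),g.mean())
E
```

```text
0.09176470588235294 [-0.43471236 -0.03014099  0.90006482] 0.0014857868726049822 25.83341111073812 yaw 0.06922468087271437
0.981764705882353 [-0.43730063 -0.01163071  0.89924017] 0.0014234703597709928 25.941629805456323 yaw 0.02659032084635442
0.9888235294117647 [-0.43742913 -0.01000081  0.89919728] 0.001450016352342755 25.947247459833186 yaw 0.02285871534265827
[0.02910748 0.05596893] 0.07052266744516028 0.07488878926398285 1.0
[ 0.0228666  -0.06663114] -0.055197841430873966 -0.0517678515166962 1.0
```

```bash
cat >> h.py <<'E'
YAW=0.025
Rs=R.from_euler('z',YAW)*R.from_euler('y',-0.45)  # seat frame: x uphill along deck, z leaning to low end
E
python3 - <<'E'
from h import *
t=load("top");s=load("side")
print(Rs.as_matrix())
o=np.array([0.62,-0.073,0.145])
for c,(u0,v0,u1,v1) in((t,(270,145,300,180)),(s,(232,160,260,195))):
    X=cloud(c)[v0:v1,u0:u1].reshape(-1,3); X=X[X[:,2]>.06]
    D=(X-o)@Rs.as_matrix()
    for lo,hi in((-20,-8),(-8,-3),(-3,3),(3,8),(8,12),(12,18),(18,25),(25,33),(33,50)):
        k=(D[:,2]*1000>lo)&(D[:,2]*1000<hi)&(D[:,1]<.016)
        if k.sum()>2: print(lo,hi,k.sum(),np.round(D[k].min(0)*1000),np.round(D[k].max(0)*1000),np.round(D[k].mean(0)*1000,1))
    k=(D[:,2]>.018)&(D[:,1]<.016)
    print(np.round(D[k]*1000).astype(int).tolist())
E
```

```text
[[ 0.90016573 -0.0249974  -0.43482961]
 [ 0.02250883  0.99968752 -0.01087301]
 [ 0.43496553  0.          0.9004471 ]]
-20 -8 97 [-27. -22. -19.] [22. 16. -9.] [  9.8  -3.7 -12.4]
3 8 8 [  5. -17.   5.] [16. 12.  8.] [11.4 -1.8  6.2]
8 12 43 [-16. -19.   8.] [16. 15. 12.] [ 3.2  0.  10.6]
12 18 59 [-15. -19.  12.] [15. 15. 16.] [ 3.3 -0.7 13.7]
25 33 9 [ -0. -12.  26.] [ 6.  9. 32.] [ 4.1 -3.2 28.3]
33 50 45 [ -7. -12.  33.] [ 7.  9. 48.] [ 0.9 -1.7 42.7]
[[6, 2, 29], [6, -1, 29], [6, -3, 27], [6, -6, 28], [6, 7, 36], [7, 5, 39], [6, 2, 36], [5, 0, 33], [4, -3, 28], [4, -6, 28], [3, -8, 26], [2, 9, 29], [6, 7, 44], [7, 5, 48], [5, 3, 43], [5, 0, 43], [4, -2, 39], [3, -5, 35], [3, -7, 35], [1, 9, 34], [4, 7, 45], [3, 5, 44], [4, 3, 46], [4, 0, 46], [4, -2, 47], [3, -5, 42], [3, -7, 42], [2, -10, 39], [0, -12, 32], [1, 7, 45], [1, 5, 45], [1, 3, 45], [1, 0, 44], [1, -2, 46], [1, -4, 44], [1, -7, 44], [1, -9, 46], [-1, -12, 40], [-2, 5, 44], [-1, 3, 45], [-1, 0, 47], [-1, -2, 45], [-1, -4, 47], [-2, -7, 44], [-2, -9, 44], [-1, -11, 46], [-5, 0, 39], [-5, -2, 42], [-3, -4, 46], [-4, -7, 4
[... 464 characters left out ...]
 [-8. -1. 27.] [ 5.  8. 32.] [-1.1  4.1 29.8]
33 50 26 [-9. -9. 33.] [ 5. 10. 46.] [-1.1  3.  41.2]
[[3, 1, 46], [0, -1, 46], [-4, -7, 45], [-6, -9, 46], [5, 6, 44], [3, 6, 46], [0, 4, 46], [-3, 2, 46], [-7, -5, 44], [4, 5, 41], [2, 8, 44], [-1, 10, 45], [-4, 3, 44], [-9, -9, 40], [5, 8, 38], [3, 8, 39], [0, 7, 40], [-3, 6, 41], [-7, -3, 39], [5, -1, 31], [4, 9, 36], [1, 2, 35], [-1, 8, 38], [-3, 8, 39], [-9, -9, 33], [5, 4, 30], [3, 5, 32], [1, 9, 35], [-2, 9, 35], [-6, -1, 32], [4, 7, 29], [1, 5, 29], [-1, 8, 31], [-4, 3, 30], [-7, 1, 31], [1, -2, 22], [0, 7, 27], [-2, 8, 29], [-5, 6, 29], [-8, 2, 28], [3, -1, 18], [2, 6, 23], [-1, 4, 23], [-4, 2, 23], [0, 3, 18], [-3, 2, 19], [-5, 4, 21]]
```

```bash
cat > fit.py <<'E'
from h import *
from scipy.optimize import minimize
Rm=Rs.as_matrix()
def prism(n,r,a,z0,z1):
    an=a+np.arange(n)*2*np.pi/n
    N=np.r_[np.c_[np.cos(an),np.sin(an),0*an],[[0,0,1],[0,0,-1]]]
    return N,np.r_[np.full(n,r),z1,-z0]
def box(a,hx,hy,z0,z1,cx=0,cy=0):
    c,s=np.cos(a),np.sin(a)
    N=np.array([[c,s,0],[-c,-s,0],[-s,c,0],[s,-c,0],[0,0,1],[0,0,-1]])
    b=np.array([hx,hx,hy,hy,z1,-z0])+N@[cx,cy,0]
    return N,b
def model(na,nz,ta,hz):
    return [prism(6,16,na,nz-6,nz+6),box(ta,11,4.5,hz-8.5,hz+8.5),prism(16,8,0,hz-14,hz-8.5),prism(16,5,0,0,hz-10),
            prism(16,13.5,0,-13,0),box(0,22,21,-30,-13)]
def cast(o,d,M):
    T=np.full(len(d),np.inf)
    for N,b in M:
        nd=d@N.T; no=b-N@o
        with np.errstate(divide='ignore',invalid='ignore'): t=no/nd
        tin=np.where(nd<0,t,-np.inf).max(1);tout=np.where(nd>0,t,np.inf).min(1)
        h=(tin<tout)&(tin>0);T=np.where(h,np.minimum(T,tin),T)
    return T
def rays(c,win):
    u0,v0,u1,v1=win;v,u=np.mgrid[v0:v1,u0:u1]
    K=c["K"];d=np.stack([(u-K[0,2])/K[0,0],(v-K[1,2])/K[1,1],np.ones(u.shape)],-1).reshape(-1,3)
    return d@rot(c["attitude"]).as_matrix().T, c["depth"][v0:v1,u0:u1].ravel()*1000
def residual(c,win,p,sh,ret=False):
    # p=[ox,oy(mm) ,na,nz,ta,hz]
    d,D=rays(c,win)
    o=(c["position"]*1000-np.array([p[0],p[1],145.])-sh)@Rm
    T=cast(o,d@Rm,model(*p[2:6]))
    if ret: return T,D
    X=c["position"]*1000+d*D[:,None]
    L=(X-np.array([p[0],p[1],145.])-sh)@Rm
    near=(L[:,2]>-18)&(np.abs(L[:,0])<30)&(L[:,1]<17)&(L[:,1]>-30)&(D>0)
    hit=np.isfinite(T)&(D>0)
    # rays hitting deck region ignored
    P=(o+d@Rm*np.where(np.isfinite(T),T,0)[:,None])
    use=(hit|near)&~((L[:,1]>17)&(L[:,2]<0))
    use&=~(hit&(P[:,2]<-12)&(P[:,1]>15))
    r=np.where(hit&near,np.minimum(np.abs(T-D),12),12)
    return (r[use]**1.0).sum()
def fit(t,s,wt,ws,p0,it=6,seed=0):
    rng=np.random.default_rng(seed);best=None
    def f(x):
        c=0
        if t is not None: c+=residual(t,wt,x[:6],np.array(x[6:9]))
        if s is not None: c+=residual(s,ws,x[:6],-np.array(x[6:9]))
        return c+3*np.sum(np.array(x[6:9])**2)
    sc=np.array([3,3,.25,.8,.5,1.2,1,1,1])
    for k in range(it):
        x0=np.r_[p0,0,0,0]+rng.normal(size=9)*sc*(k>0)
        S=np.vstack([x0]+[x0+sc*np.eye(9)[i] for i in range(9)])
        r=minimize(f,x0,method='Nelder-Mead',options=dict(initial_simplex=S,maxfev=1200,xatol=.01,fatol=.2))
        print(round(r.fun,1),np.round(r.x,2))
        if best is None or r.fun<best.fun:best=r
    return best.x
E
cat > f0.py <<'E'
from fit import *
t=load("top");s=load("side")
WT=(268,145,300,182);WS=(228,158,264,200)
for seed in (1,2):fit(t,s,WT,WS,[620,-74,0.,6.3,.8,35],it=6,seed=seed)
fit(t,None,WT,WS,[620,-74,0.,6.3,.8,35],it=4,seed=seed)
fit(None,s,WT,WS,[620,-74,0.,6.3,.8,35],it=4,seed=seed)
E
time python3 f0.py
```

```text
1339.8 [ 6.1863e+02 -7.4620e+01 -1.0000e-02  6.5000e+00  1.2000e+00  3.6170e+01
  9.1000e-01 -3.1000e-01 -1.9000e-01]
1360.2 [ 6.1856e+02 -7.4760e+01 -0.0000e+00  6.4100e+00  1.1900e+00  3.5730e+01
  1.0100e+00 -1.9000e-01 -3.9000e-01]
1444.3 [ 6.1862e+02 -7.5360e+01 -3.0000e-02  5.5000e+00  1.1700e+00  3.4780e+01
  1.0100e+00  3.5000e-01 -7.1000e-01]
1450.9 [ 6.1867e+02 -7.5040e+01  2.0000e-02  7.2100e+00  1.1800e+00  3.5990e+01
  9.6000e-01  3.4000e-01  1.5000e-01]
1532.5 [ 6.1839e+02 -7.4730e+01 -5.0000e-02  5.1100e+00  1.1800e+00  3.4790e+01
  9.2000e-01 -4.4000e-01 -7.1000e-01]
1433.5 [ 6.1869e+02 -7.5130e+01 -1.0000e-02  7.1000e+00  1.2400e+00  3.6050e+01
  8.7000e-01  2.4000e-01  2.0000e-02]
1339.8 [ 6.1863e+02 -7.4620e+01 -1.0000e-02  6.5000e+00  1.2000e+00  3.6170e+01
  9.1000e-01 -3.1000e-01 -1.9000e-01]
1366.0 [ 6.1857e+02 -7.4670e+01 -7.0000e-02  5.9400e+00  1.1900e+00  3.5800e+01
  1.0200e+00 -3.7000e-01 -4.8000e-01]
1454.9 [ 6.1857e+02 -7.5860e+01 -1.0000e-02  6.5300e+00  1.2000e+00  3.6370e+01
  1.0600e+00  9.6000e-01 -2.9000e-01]
1492.2 [ 6.1846e+02 -7.5400e+01 -1.400
[... 593 characters left out ...]
 7.2400e+00  1.2000e+00  3.6670e+01
  1.0000e-02  1.5000e-01 -4.0000e-02]
846.7 [ 6.1918e+02 -7.5780e+01 -4.3000e-01  5.9500e+00  1.1700e+00  3.5770e+01
  3.5000e-01  8.1000e-01  3.7000e-01]
690.3 [ 6.1846e+02 -7.5020e+01 -9.0000e-02  6.6000e+00  1.2000e+00  3.5930e+01
  8.2000e-01 -7.2000e-01 -2.2000e-01]
678.4 [ 6.1785e+02 -7.4660e+01 -8.0000e-02  5.1800e+00  1.2500e+00  3.5530e+01
  5.8000e-01  1.0300e+00 -1.2000e+00]
714.2 [ 6.1881e+02 -7.3490e+01 -1.0000e-01  6.1600e+00  1.2500e+00  3.7510e+01
  1.1000e+00  1.5700e+00 -4.4000e-01]
755.8 [ 6.1838e+02 -7.6120e+01 -3.4000e-01  6.3100e+00  1.1900e+00  3.6000e+01
  5.2000e-01 -5.8000e-01  7.0000e-02]
real	1m5.089s
user	0m52.389s
sys	0m9.792s
```

```bash
cat >> h.py <<'E'
SEAT=np.array([.6187,-.0748,.145])
def goal(theta,h):
    "TCP pose: tool x at theta in seat frame, tool z=-seat z, TCP h (m) above seat along axis"
    x=np.array([np.cos(theta),np.sin(theta),0]);z=np.array([0,0,-1.]);y=np.cross(z,x)
    return SEAT+Rs.apply([0,0,h]), Rs*R.from_matrix(np.c_[x,y,z])
def where(s=None,gt=None):
    from cell import sense
    s=s or sense(); r=rot(s["ee_rot"]); L=Rs.inv()*r; x=L.as_matrix()
    l=Rs.inv().apply(s["eef_pos"]-SEAT)*1000
    print("t %.2f"%s["time"],"seat-frame mm",np.round(l,1),"theta %.3f"%np.arctan2(x[1,0],x[0,0]),"tilt xy",np.round(x[:2,2],3),"w %.1f"%(s["grip_width"]*1000),"F",np.round(Rs.inv().apply(s["force"]),1),"M",np.round(Rs.inv().apply(s["ft_torque"]),2),"j",np.round(s["joints"],2))
    return s
def delta(theta,h,s=None):
    s=where(s); p,r=goal(theta,h)
    print("-> off cm",np.round((p-s["eef_pos"])*100,2),"twist",np.round((r*rot(s["ee_rot"]).inv()).as_rotvec(),3))
E
python3 -c "
from h import *
delta(1.56,.117)"
```

```text
t 0.10 seat-frame mm [-379.9 -517.5  302.6] theta 0.255 tilt xy [-0.435  0.002] w 85.2 F [-0.5 -0.7 -0.9] M [ 0.   -0.03  0.  ] j [-1.42  0.28 -0.03  1.27  0.    1.47]
-> off cm [40.98 52.79 -0.19] twist [-0.291 -0.39   1.305]
```

>>> {"name": "jog_arm", "arguments": {
  "increments": [
    {"offset":[41.0,52.8,-0.2],"twist":[-0.291,-0.39,1.305],"claw":-1},
    {"offset":[41.0,52.8,-0.2],"twist":[-0.291,-0.39,1.305],"claw":-1},
    {"offset":[41.0,52.8,-0.2],"twist":[-0.291,-0.39,1.305],"claw":-1},
    {"offset":[41.0,52.8,-0.2],"twist":[-0.291,-0.39,1.305],"claw":-1},
    {"offset":[41.0,52.8,-0.2],"twist":[-0.291,-0.39,1.305],"claw":-1},
    {"offset":[41.0,52.8,-0.2],"twist":[-0.291,-0.39,1.305],"claw":-1},
    {"offset":[41.0,52.8,-0.2],"twist":[-0.291,-0.39,1.305],"claw":-1},
    {"offset":[41.0,52.8,-0.2],"twist":[-0.291,-0.39,1.305],"claw":-1},
    {"offset":[41.0,52.8,-0.2],"twist":[-0.291,-0.39,1.305],"claw":-1},
    {"offset":[41.0,52.8,-0.2],"twist":[-0.291,-0.39,1.305],"claw":-1},
    {"offset":[41.0,52.8,-0.2],"twist":[-0.291,-0.39,1.305],"claw":-1},
    {"offset":[41.0,52.8,-0.2],"twist":[-0.291,-0.39,1.305],"claw":-1},
    {"offset":[41.0,52.8,-0.2],"twist":[-0.291,-0.39,1.305],"claw":-1},
    {"offset":[41.0,52.8,-0.2],"twist":[-0.291,-0.39,1.305],"claw":-1},
    {"offset":[41.0,52.8,-0.2],"twist":[-0.291,-0.39,1.305],"claw":-1},
    {"offset":[41.0,52.8,-0.2],"twist":[-0.291,-0.39,1.305],"claw":-1},
    {"offset":[41.0,52.8,-0.2],"twist":[-0.291,-0.39,1.305],"claw":-1},
    {"offset":[41.0,52.8,-0.2],"twist":[-0.291,-0.39,1.305],"claw":-1}
  ],
  "force": 80
}}

```text
time: 1.9
eef_pos: [0.5674, -0.0778, 0.2511]
ee_rot: [0.156, 0.685, 0.693, 0.161]
force: [0.6, -0.7, -0.1]
grip_width: 0.0855
```

```bash
python3 - <<'E'
from h import *
from cell import *
for n in("side","top"):
    c=camera(n);pickle.dump(c,open(n+"1.pkl","wb"))
crop(load("side1"),180,90,310,240,5,"s1.png");crop(load("top1"),210,110,330,240,5,"t1.png")
delta(1.55,.017)
E
```

```text
t 2.00 seat-frame mm [  0.2  -1.7 117.9] theta 1.558 tilt xy [ 0.002 -0.002] w 85.2 F [-0.5 -0.6 -0.3] M [-0.01  0.43  0.04] j [-0.32 -0.08 -0.5   0.71  0.15  1.27]
-> off cm [ 4.37  0.28 -9.1 ] twist [ 0.005  0.002 -0.007]
```

View pics/s1.png

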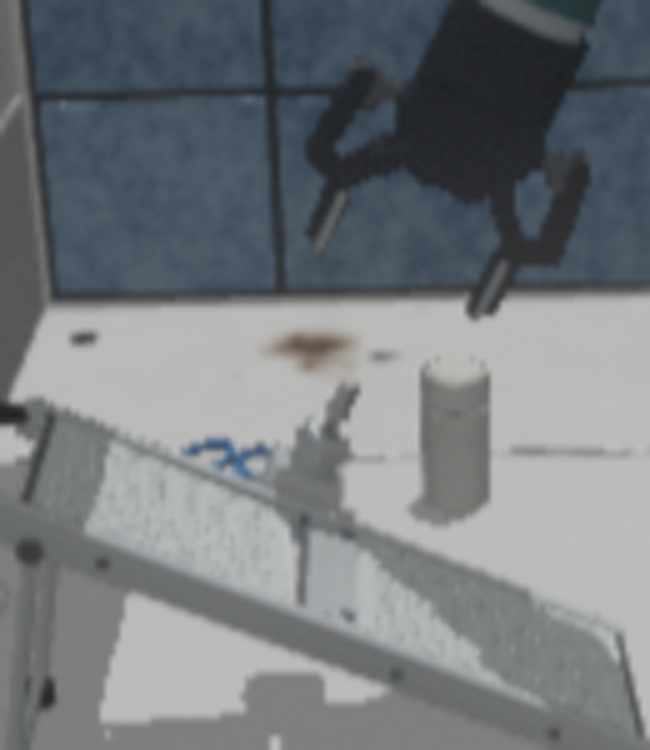

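View pics/t1.png

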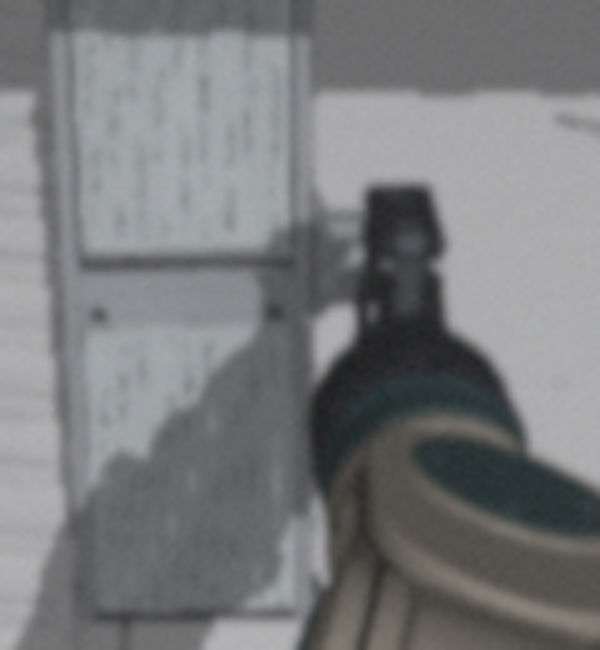

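>>> {"name": "jog_arm", "arguments": {
  "increments": [
    {"offset":[0.9,0.15,-1.8],"twist":[0.005,0.002,-0.007],"claw":-1},
    {"offset":[1.8,0.28,-3.6],"twist":[0.005,0.002,-0.007],"claw":-1},
    {"offset":[2.6,0.28,-5.4],"twist":[0.005,0.002,-0.007],"claw":-1},
    {"offset":[3.2,0.28,-6.6],"twist":[0.005,0.002,-0.007],"claw":-1},
    {"offset":[3.7,0.28,-7.7],"twist":[0.005,0.002,-0.007],"claw":-1},
    {"offset":[4.1,0.28,-8.5],"twist":[0.005,0.002,-0.007],"claw":-1},
    {"offset":[4.37,0.28,-9.1],"twist":[0.005,0.002,-0.007],"claw":-0.5},
    {"offset":[4.37,0.28,-9.1],"twist":[0.005,0.002,-0.007],"claw":-0.2},
    {"offset":[4.37,0.28,-9.1],"twist":[0.005,0.002,-0.007],"claw":-0.2}
  ],
  "force": 40
}}

```text
time: 2.9
eef_pos: [0.612, -0.0739, 0.1606]
ee_rot: [0.154, 0.687, 0.691, 0.162]
force: [0.6, 0.5, -1.0]
grip_width: 0.0516
```

```bash
python3 - <<'E'
from h import *
from cell import *
for n in("side","top"):
    c=camera(n);pickle.dump(c,open(n+"2.pkl","wb"))
crop(load("side2"),200,120,290,210,8,"s2.png")
delta(1.55,.017)
E
```

```text
t 3.00 seat-frame mm [ 1.2  1.  17.3] theta 1.552 tilt xy [0.001 0.001] w 51.2 F [ 0.3  0.8 -0.2] M [ 0.02  0.43 -0.01] j [-0.28  0.09 -0.54  0.5   0.13  1.31]
-> off cm [-0.09 -0.1  -0.08] twist [ 0.     0.001 -0.002]
```

View pics/s2.png

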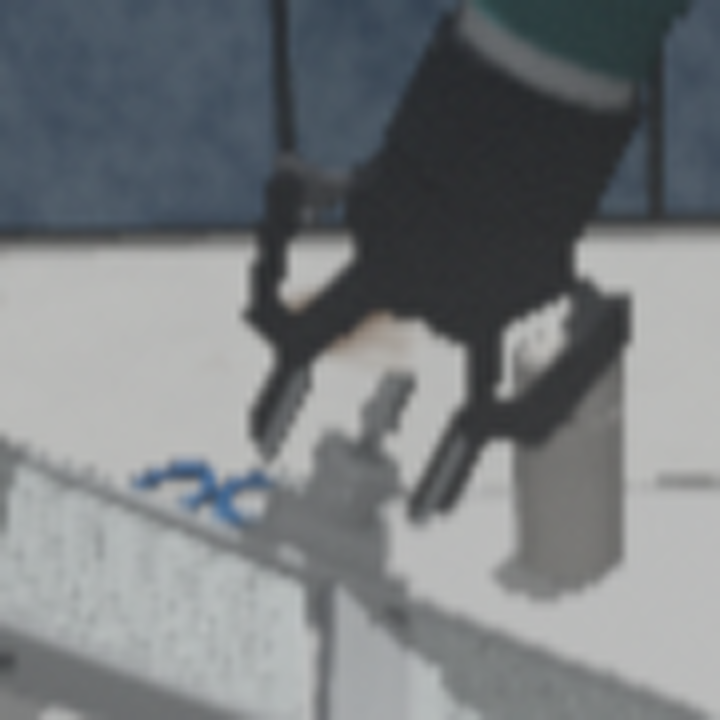

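>>> {"name": "jog_arm", "arguments": {
  "increments": [
    {"offset":[-0.1,-0.1,-0.1],"twist":[0,0,0],"claw":0.3},
    {"offset":[-0.1,-0.1,-0.1],"twist":[0,0,0],"claw":0.5},
    {"offset":[-0.1,-0.1,-0.1],"twist":[0,0,0],"claw":0.5},
    {"offset":[-0.1,-0.1,-0.1],"twist":[0,0,0],"claw":0.5},
    {"offset":[-0.1,-0.1,-0.1],"twist":[0,0,0],"claw":0.5}
  ],
  "force": 60
}}

```text
time: 3.5
eef_pos: [0.6098, -0.0751, 0.1596]
ee_rot: [0.154, 0.687, 0.691, 0.161]
force: [-5.4, -0.4, 3.7]
grip_width: 0.0304
```

```bash
python3 - <<'E'
from h import *
from cell import *
for n in("side",):
    c=camera(n);pickle.dump(c,open(n+"3.pkl","wb"))
crop(load("side3"),200,120,290,210,8,"s3.png")
delta(2.0,.018);delta(2.65,.0195)
print(Rs.apply([0,0,1]))
E
```

```text
t 3.55 seat-frame mm [-1.6 -0.  17. ] theta 1.551 tilt xy [-0.001  0.   ] w 30.6 F [-3.3  0.7  7.6] M [-0.02  1.04  0.07] j [-0.29  0.09 -0.55  0.5   0.13  1.31]
-> off cm [0.11 0.01 0.16] twist [-0.195 -0.006  0.404]
t 3.55 seat-frame mm [-1.6 -0.  17. ] theta 1.551 tilt xy [-0.001  0.   ] w 30.6 F [-3.3  0.7  7.6] M [-0.02  1.04  0.07] j [-0.29  0.09 -0.55  0.5   0.13  1.31]
-> off cm [0.04 0.01 0.29] twist [-0.477 -0.013  0.99 ]
[-0.43482961 -0.01087301  0.9004471 ]
```

View pics/s3.png

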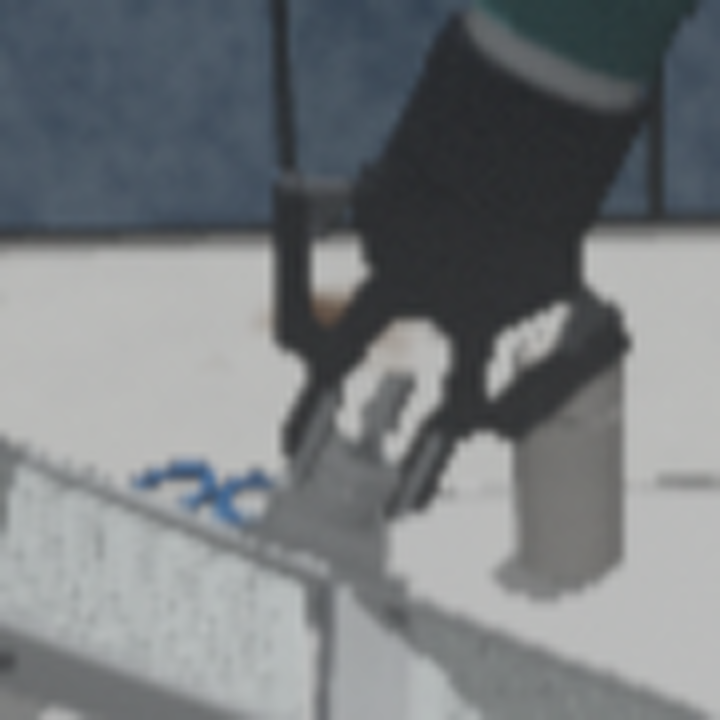

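>>> {"name": "jog_arm", "arguments": {
  "increments": [
    {"offset":[-0.05,0,0.0],"twist":[-0.06,-0.0015,0.124],"claw":0.5},
    {"offset":[-0.07,0,0.04],"twist":[-0.12,-0.003,0.248],"claw":0.5},
    {"offset":[-0.09,0,0.08],"twist":[-0.18,-0.0045,0.372],"claw":0.5},
    {"offset":[-0.11,0,0.11],"twist":[-0.24,-0.006,0.496],"claw":0.5},
    {"offset":[-0.12,0,0.14],"twist":[-0.3,-0.0075,0.62],"claw":0.5},
    {"offset":[-0.14,0,0.17],"twist":[-0.36,-0.009,0.744],"claw":0.5},
    {"offset":[-0.15,0,0.2],"twist":[-0.42,-0.0105,0.868],"claw":0.5},
    {"offset":[-0.16,0,0.23],"twist":[-0.478,-0.012,0.99],"claw":0.5},
    {"offset":[-0.16,0,0.23],"twist":[-0.478,-0.012,0.99],"claw":0.5},
    {"offset":[-0.16,0,0.23],"twist":[-0.478,-0.012,0.99],"claw":0.5}
  ],
  "force": 60
}}

```text
time: 4.55
eef_pos: [0.6091, -0.0748, 0.1621]
ee_rot: [0.215, 0.226, 0.948, 0.057]
force: [-4.0, 0.6, 3.8]
grip_width: 0.0302
```

```bash
python3 - <<'E'
from h import *
from cell import *
for n in("side",):
    c=camera(n);pickle.dump(c,open(n+"4.pkl","wb"))
crop(load("side4"),200,120,290,210,8,"s4.png")
where()
E
```

```text
t 4.60 seat-frame mm [-1.2  0.2 19.5] theta 2.649 tilt xy [-0.     0.001] w 30.5 F [-1.6  0.1  5.6] M [0.17 0.73 0.08] j [-0.29  0.09 -0.55  0.51  0.13  0.21]
```

View pics/s4.png

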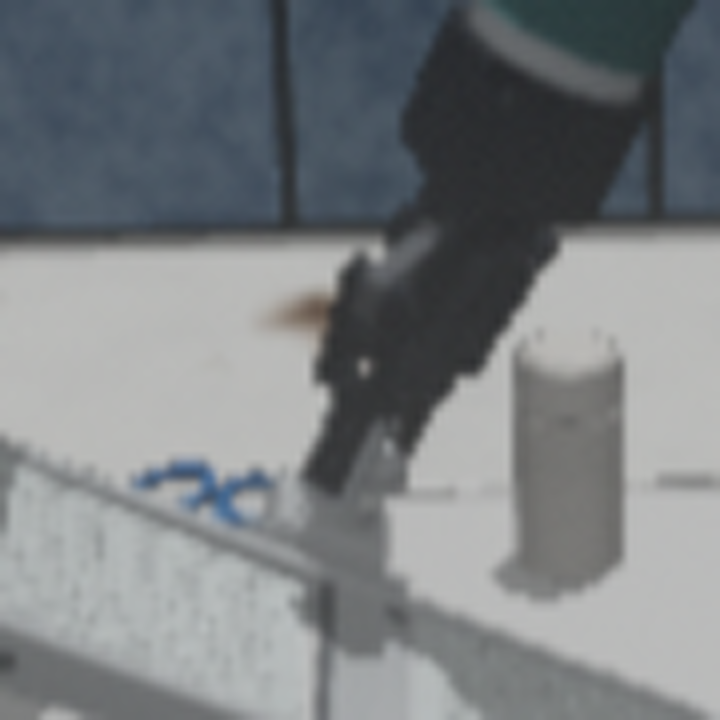

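>>> {"name": "jog_arm", "arguments": {
  "increments": [
    {"offset":[0,0,0],"twist":[0,0,0],"claw":-0.2},
    {"offset":[0,0,0],"twist":[0,0,0],"claw":-0.2},
    {"offset":[0,0,0],"twist":[0,0,0],"claw":-0.2},
    {"offset":[-0.9,0,1.8],"twist":[0,0,0],"claw":-0.2},
    {"offset":[-2.2,-0.05,4.5],"twist":[0,0,0],"claw":-0.2},
    {"offset":[-3.5,-0.1,7.2],"twist":[0,0,0],"claw":-0.2},
    {"offset":[-3.5,-0.1,7.2],"twist":[0,0,0],"claw":-0.2}
  ]
}}

```text
time: 5.3
eef_pos: [0.5761, -0.0767, 0.2384]
ee_rot: [0.219, 0.225, 0.948, 0.057]
force: [0.8, -0.4, 0.6]
grip_width: 0.051
```

```bash
sed -i 's/^SEAT=.*/SEAT=np.array([.6187,-.0748,.145])+Rs.apply([-.0013,0,0])/' h.py; python3 - <<'E'
from h import *
from cell import *
for n in("side","top"):
    c=camera(n);pickle.dump(c,open(n+"5.pkl","wb"))
crop(load("side5"),210,130,270,200,10,"s5.png");crop(load("top5"),250,130,310,190,10,"t5.png")
delta(1.2,.075)
E
```

```text
t 5.40 seat-frame mm [ 0.6 -0.2 99.7] theta 2.651 tilt xy [ 0.001 -0.   ] w 51.5 F [-0.3 -0.2 -0.7] M [0.01 0.47 0.02] j [-0.31 -0.05 -0.52  0.68  0.14  0.19]
-> off cm [ 1.02  0.05 -2.25] twist [ 0.632  0.017 -1.306]
```

View pics/s5.png

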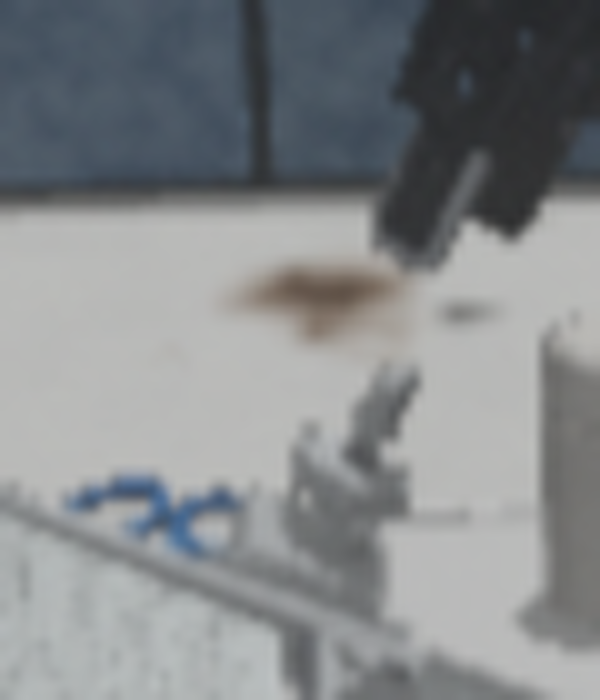

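View pics/t5.png

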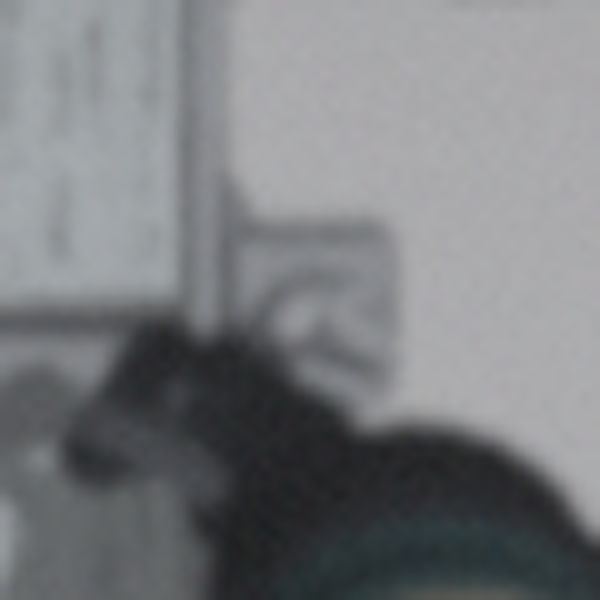

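```bash
cat > f1.py <<'E'
import sys
from fit import *
def prof(c,WS=(228,158,256,200),sh=np.array([-.9,.3,.2])):
    b=SEAT*1000
    def f(x): return residual(c,WS,[b[0]+x[4],b[1]+x[5],x[0],x[1],x[2],x[3]],sh)+4*(x[4]**2+x[5]**2)
    res=[]
    for na in np.arange(-.5,.5,.2):
        for ta in (0,.5,1,1.5,2,2.5):
            x0=np.array([na,7.5,ta,37,0,0])
            r=minimize(f,x0,method='Nelder-Mead',options=dict(initial_simplex=np.vstack([x0]+[x0+np.array([.2,1,.3,1.5,.7,.7])*np.eye(6)[i] for i in range(6)]),maxfev=350))
            res.append((r.fun,*r.x))
    res.sort();print(np.round(res[:6],2))
if __name__=="__main__":
    for n in sys.argv[1:]: print(n);prof(load(n))
E
python3 f1.py side side5
```

```text
side
[[ 6.8763e+02 -3.0000e-02  6.3400e+00  1.2100e+00  3.6010e+01  1.0100e+00
   2.0000e-02]
 [ 6.8783e+02 -2.0000e-02  6.1300e+00  1.2200e+00  3.5980e+01  1.0200e+00
  -1.4000e-01]
 [ 6.8869e+02 -9.0000e-02  5.8600e+00  1.1900e+00  3.6000e+01  1.0200e+00
  -8.0000e-02]
 [ 6.9392e+02 -1.1000e-01  6.0300e+00  1.2000e+00  3.6040e+01  1.1700e+00
  -1.1000e-01]
 [ 6.9572e+02 -8.0000e-02  6.1300e+00  1.2800e+00  3.5880e+01  1.0100e+00
   2.2000e-01]
 [ 6.9706e+02 -6.0000e-02  6.3200e+00  1.2600e+00  3.6150e+01  1.1100e+00
   2.3000e-01]]
side5
[[ 6.3192e+02  1.6000e-01  9.0800e+00  1.1900e+00  3.5740e+01  9.4000e-01
  -7.1000e-01]
 [ 6.3242e+02  1.6000e-01  9.0700e+00  1.2100e+00  3.5750e+01  9.4000e-01
  -7.3000e-01]
 [ 6.3367e+02  1.7000e-01  9.2000e+00  1.1900e+00  3.5830e+01  9.5000e-01
  -4.7000e-01]
 [ 6.3425e+02  1.2000e-01  9.1900e+00  1.2000e+00  3.5870e+01  9.9000e-01
  -4.5000e-01]
 [ 6.3468e+02  1.4000e-01  9.1500e+00  1.1900e+00  3.5790e+01  9.9000e-01
  -3.6000e-01]
 [ 6.3589e+02  6.0000e-02  9.3600e+00  1.1900e+00  3.5770e+01  1.0200e+00
  -7.4000e-01]]
```

>>> {"name": "jog_arm", "arguments": {
  "increments": [
    {"offset":[0.1,0.0,-0.2],"twist":[0.07,0.002,-0.14],"claw":-0.2},
    {"offset":[0.2,0.0,-0.4],"twist":[0.63,0.017,-1.306],"claw":-0.2},
    {"offset":[0.5,0.0,-1.1],"twist":[0.63,0.017,-1.306],"claw":-0.2},
    {"offset":[1.0,0.05,-2.2],"twist":[0.63,0.017,-1.306],"claw":-0.2},
    {"offset":[1.0,0.05,-2.2],"twist":[0.63,0.017,-1.306],"claw":-0.2},
    {"offset":[1.0,0.05,-2.2],"twist":[0.63,0.017,-1.306],"claw":-0.2},
    {"offset":[1.0,0.05,-2.2],"twist":[0.63,0.017,-1.306],"claw":-0.2},
    {"offset":[1.0,0.05,-2.2],"twist":[0.63,0.017,-1.306],"claw":-0.2},
    {"offset":[1.0,0.05,-2.2],"twist":[0.63,0.017,-1.306],"claw":-0.2},
    {"offset":[1.0,0.05,-2.2],"twist":[0.63,0.017,-1.306],"claw":-0.2},
    {"offset":[1.0,0.05,-2.2],"twist":[0.63,0.017,-1.306],"claw":-0.2},
    {"offset":[1.0,0.05,-2.2],"twist":[0.63,0.017,-1.306],"claw":-0.2},
    {"offset":[1.0,0.05,-2.2],"twist":[0.63,0.017,-1.306],"claw":-0.2}
  ]
}}

```text
time: 6.7
eef_pos: [0.5839, -0.0752, 0.2107]
ee_rot: [0.123, 0.797, 0.562, 0.185]
force: [0.1, 0.8, -0.4]
grip_width: 0.0513
```

```bash
python3 -c "
from h import *
delta(1.2,.052)"
```

```text
t 6.70 seat-frame mm [-1.4  0.4 74.3] theta 1.202 tilt xy [-0.002  0.002] w 51.3 F [-0.1  0.8 -0.4] M [ 0.02  0.45 -0.03] j [-0.3  -0.01 -0.53  0.62  0.14  1.64]
-> off cm [ 1.1  -0.02 -1.95] twist [-0.    -0.002 -0.003]
```

Descend and close on the tab, then look.

>>> {"name": "jog_arm", "arguments": {
  "increments": [
    {"offset":[0.5,0,-0.9],"twist":[0,0,0],"claw":-0.2},
    {"offset":[1.1,0,-1.9],"twist":[0,0,0],"claw":0.1},
    {"offset":[1.1,0,-1.9],"twist":[0,0,0],"claw":0.4},
    {"offset":[1.1,0,-1.9],"twist":[0,0,0],"claw":0.6},
    {"offset":[1.1,0,-1.9],"twist":[0,0,0],"claw":0.6}
  ],
  "force": 30
}}

```text
time: 7.2
eef_pos: [0.5953, -0.0753, 0.1925]
ee_rot: [0.123, 0.797, 0.561, 0.186]
force: [1.2, 0.3, -0.1]
grip_width: 0.0174
```

```bash
python3 - <<'E'
from h import *
from cell import *
for n in("side",):
    c=camera(n);pickle.dump(c,open(n+"6.pkl","wb"))
crop(load("side6"),210,130,270,200,10,"s6.png")
delta(1.2,.052)
E
```

```text
t 7.25 seat-frame mm [ 1.1 -0.  53.2] theta 1.201 tilt xy [-0.     0.001] w 17.2 F [0.2 0.3 0.3] M [0.02 0.43 0.04] j [-0.3   0.03 -0.53  0.58  0.14  1.65]
-> off cm [-0.05 -0.   -0.16] twist [-0.    -0.    -0.001]
```

View pics/s6.png

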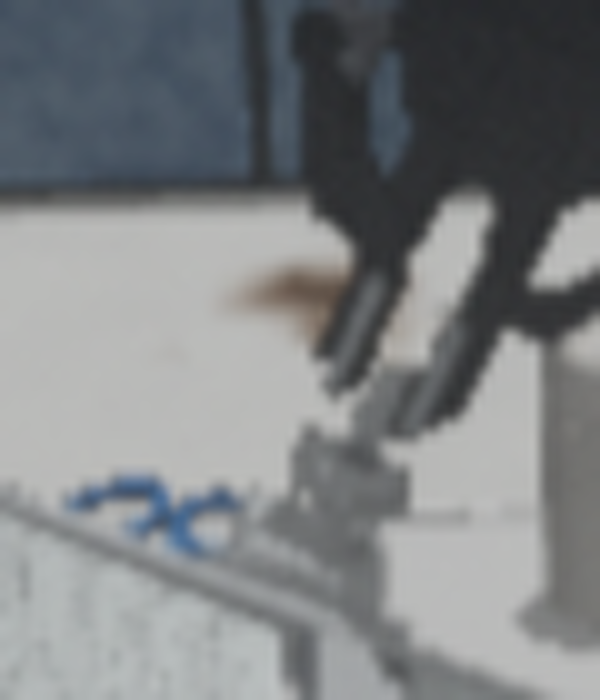

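>>> {"name": "jog_arm", "arguments": {
  "increments": [
    {"offset":[-0.1,0,-0.16],"twist":[0,0,0],"claw":0.6},
    {"offset":[-0.1,0,-0.16],"twist":[0,0,0],"claw":0.6},
    {"offset":[-0.1,0,-0.16],"twist":[0,0,0],"claw":1},
    {"offset":[-0.1,0,-0.16],"twist":[0,0,0],"claw":1},
    {"offset":[-0.1,0,-0.16],"twist":[0,0,0],"claw":1},
    {"offset":[-0.1,0,-0.16],"twist":[0,0,0],"claw":1}
  ],
  "force": 30
}}

```text
time: 7.85
eef_pos: [0.5943, -0.0754, 0.1913]
ee_rot: [0.123, 0.797, 0.561, 0.186]
force: [-1.9, -0.4, 3.9]
grip_width: 0.0082
```

```bash
python3 - <<'E'
from h import *
from cell import *
for n in("side",):
    c=camera(n);pickle.dump(c,open(n+"7.pkl","wb"))
crop(load("side7"),210,130,270,200,10,"s7.png")
where()
E
```

```text
t 7.90 seat-frame mm [-0.6 -0.  52.3] theta 1.201 tilt xy [-0.     0.001] w 7.5 F [-0.9 -0.6  2.8] M [-0.01  0.6  -0.03] j [-0.3   0.03 -0.54  0.57  0.14  1.65]
```

View pics/s7.png

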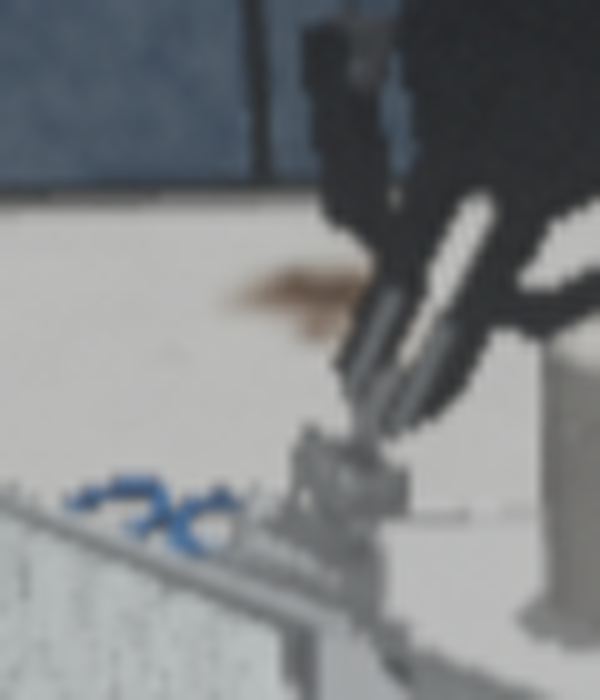

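>>> {"name": "jog_arm", "arguments": {
  "increments": [
    {"offset":[-0.015,0,0.03],"twist":[-0.061,-0.0015,0.126],"claw":1},
    {"offset":[-0.03,0,0.06],"twist":[-0.122,-0.003,0.252],"claw":1},
    {"offset":[-0.045,0,0.09],"twist":[-0.183,-0.0045,0.378],"claw":1},
    {"offset":[-0.06,0,0.12],"twist":[-0.244,-0.006,0.504],"claw":1},
    {"offset":[-0.075,0,0.15],"twist":[-0.304,-0.0075,0.63],"claw":1},
    {"offset":[-0.09,0,0.18],"twist":[-0.365,-0.009,0.756],"claw":1},
    {"offset":[-0.105,0,0.21],"twist":[-0.426,-0.0105,0.882],"claw":1},
    {"offset":[-0.12,0,0.24],"twist":[-0.487,-0.012,1.008],"claw":1},
    {"offset":[-0.135,0,0.27],"twist":[-0.548,-0.0135,1.135],"claw":1},
    {"offset":[-0.15,0,0.3],"twist":[-0.609,-0.015,1.261],"claw":1},
    {"offset":[-0.165,0,0.33],"twist":[-0.67,-0.0165,1.387],"claw":1},
    {"offset":[-0.165,0,0.33],"twist":[-0.67,-0.0165,1.387],"claw":1}
  ],
  "force": 30
}}

```text
time: 9.1
eef_pos: [0.5932, -0.0752, 0.1949]
ee_rot: [0.218, 0.182, 0.958, 0.047]
force: [0.1, 0.1, 3.2]
grip_width: 0.0082
```

```bash
python3 -c "
from h import *
where()"
```

```text
t 9.10 seat-frame mm [-0.   0.2 56. ] theta 2.741 tilt xy [ 0. -0.] w 8.2 F [1.5 0.1 2.9] M [ 0.17  0.25 -0.01] j [-0.3   0.02 -0.54  0.58  0.14  0.11]
```

>>> {"name": "jog_arm", "arguments": {
  "increments": [
    {"offset":[-0.01,0,0.02],"twist":[-0.043,-0.001,0.09],"claw":1},
    {"offset":[-0.02,0,0.04],"twist":[-0.087,-0.002,0.18],"claw":1},
    {"offset":[-0.03,0,0.06],"twist":[-0.13,-0.003,0.27],"claw":1},
    {"offset":[-0.03,0,0.06],"twist":[-0.13,-0.003,0.27],"claw":1}
  ]
}}

```text
time: 9.5
eef_pos: [0.5929, -0.0751, 0.1955]
ee_rot: [0.223, 0.038, 0.974, 0.014]
force: [-0.0, 1.6, 3.5]
grip_width: 0.0077
```

```bash
python3 -c "
from h import *
where()"
```

```text
t 9.50 seat-frame mm [ 0.   0.3 56.7] theta 3.039 tilt xy [ 0. -0.] w 7.7 F [1.6 1.6 3.2] M [ 0.31  0.23 -0.  ] j [-0.3   0.02 -0.54  0.58  0.14 -0.19]
```

>>> {"name": "jog_arm", "arguments": {
  "increments": [
    {"offset":[-0.01,0,0.02],"twist":[-0.043,-0.001,0.09],"claw":1},
    {"offset":[-0.02,0,0.04],"twist":[-0.087,-0.002,0.18],"claw":1},
    {"offset":[-0.03,0,0.06],"twist":[-0.13,-0.003,0.27],"claw":1},
    {"offset":[-0.03,0,0.06],"twist":[-0.13,-0.003,0.27],"claw":1}
  ]
}}

```text
time: 9.9
eef_pos: [0.5945, -0.075, 0.1972]
ee_rot: [0.225, -0.107, 0.968, -0.019]
force: [12.4, 4.6, 0.9]
grip_width: 0.0083
```

```bash
python3 -c "
from h import *
from cell import *
where()
for n in('side',):
    c=camera(n);pickle.dump(c,open(n+'8.pkl','wb'))
crop(load('side8'),180,130,270,210,8,'s8.png')
"
```

```text
t 9.90 seat-frame mm [ 2.2  0.4 57.5] theta -2.947 tilt xy [0.005 0.001] w 8.3 F [11.6  4.3 -4.6] M [ 0.78 -2.32 -1.42] j [-0.3   0.02 -0.53  0.58  0.14 -0.49]
```

View pics/s8.png

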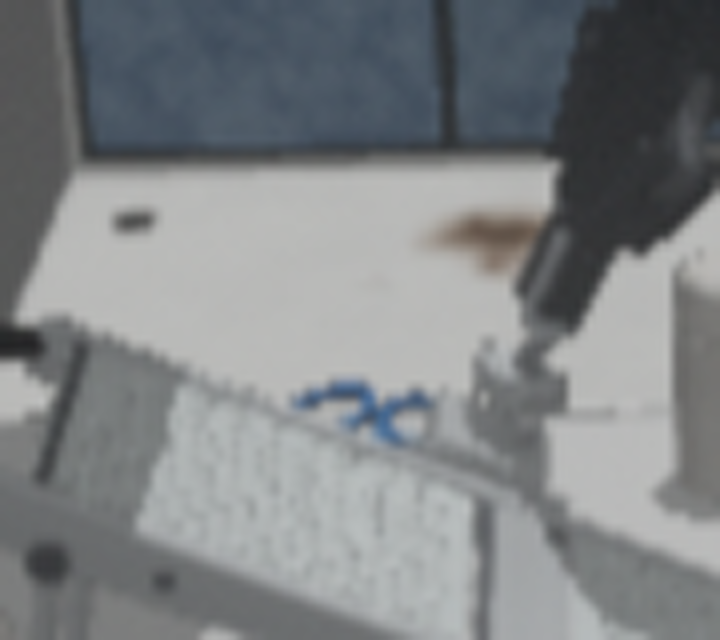

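>>> {"name": "jog_arm", "arguments": {
  "increments": [
    {"offset":[0,0,0],"twist":[0,0,0],"claw":0.3},
    {"offset":[0,0,0],"twist":[0,0,0],"claw":-0.2},
    {"offset":[0,0,0],"twist":[0,0,0],"claw":-0.2},
    {"offset":[-0.9,0,1.8],"twist":[0,0,0],"claw":-0.2},
    {"offset":[-2.0,-0.05,4.1],"twist":[0,0,0],"claw":-0.2},
    {"offset":[-2.0,-0.05,4.1],"twist":[0,0,0],"claw":-0.2}
  ]
}}

```text
time: 10.55
eef_pos: [0.5729, -0.0765, 0.2398]
ee_rot: [0.224, -0.108, 0.968, -0.021]
force: [0.2, -0.9, 0.0]
grip_width: 0.0513
```

```bash
python3 - <<'E'
from h import *
from cell import *
for n in("side","top"):
    c=camera(n);pickle.dump(c,open(n+"9.pkl","wb"))
crop(load("side9"),200,130,270,210,8,"s9.png")
where()
# plate vs fixed deck planes
for tag in ("side","side5","side9"):
    c=load(tag);X=(cloud(c).reshape(-1,3)-SEAT)@Rs.as_matrix()*1000
    for x0,x1 in ((8,30),(30,60),(60,100),(-40,-12),(-140,-40)):
        k=(X[:,1]>35)&(X[:,1]<135)&(X[:,0]>x0)&(X[:,0]<x1)&(X[:,2]>-35)&(X[:,2]<-3)
        print(tag,x0,x1,k.sum(),np.round(np.median(X[k,2]),2))
E
python3 f1.py side9
```

```text
t 10.65 seat-frame mm [-8.00e-01 -1.00e-01  1.03e+02] theta -2.943 tilt xy [-0.    -0.002] w 50.9 F [-0.3 -0.1  0.4] M [ 0.    0.47 -0.  ] j [-0.31 -0.06 -0.52  0.68  0.14 -0.5 ]
side 8 30 127 -26.36
side 30 60 181 -25.59
side 60 100 255 -24.5
side -40 -12 174 -21.49
side -140 -40 592 -22.2
side5 8 30 130 -26.44
side5 30 60 183 -25.66
side5 60 100 251 -24.6
side5 -40 -12 174 -21.63
side5 -140 -40 595 -22.29
side9 8 30 139 -22.61
side9 30 60 192 -22.39
side9 60 100 261 -22.45
side9 -40 -12 174 -21.63
side9 -140 -40 592 -22.32
side9
[[ 8.0061e+02  3.0000e-02  9.2400e+00  3.1700e+00  4.0980e+01  9.6000e-01
  -6.3000e-01]
 [ 8.0190e+02  3.0000e-02  9.2600e+00  3.2000e+00  4.0460e+01  9.6000e-01
  -9.0000e-01]
 [ 8.0883e+02  1.4000e-01  9.3700e+00  3.1300e+00  4.0760e+01  9.7000e-01
  -0.0000e+00]
 [ 8.1449e+02 -1.0100e+00  9.0900e+00  3.1800e+00  4.0250e+01  8.6000e-01
  -1.3000e+00]
 [ 8.1505e+02 -2.0000e-02  9.4100e+00  1.0000e-02  4.0340e+01  9.1000e-01
  -6.3000e-01]
 [ 8.1731e+02  2.0000e-02  9.4200e+00  0.0000e+00  4.1000e+01  1.0100e+00
  -6.3000e-01]]
```

View pics/s9.png

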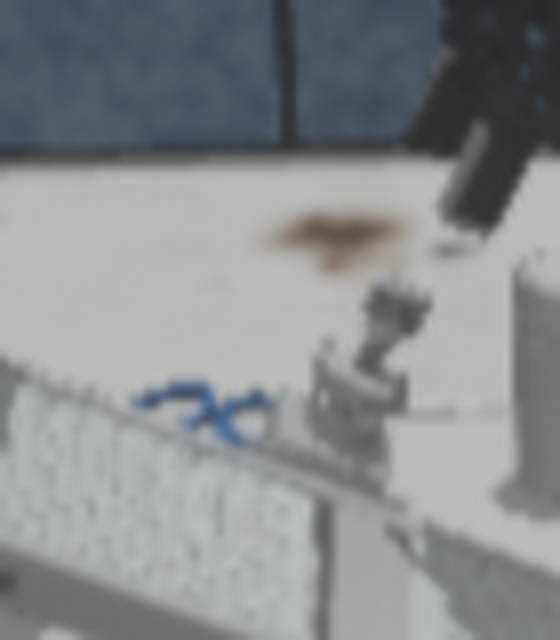

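```bash
python3 -c "
from h import *
delta(2.65,.1);delta(2.65,.0195)"
```

```text
t 10.65 seat-frame mm [-8.00e-01 -1.00e-01  1.03e+02] theta -2.943 tilt xy [-0.    -0.002] w 50.9 F [-0.3 -0.1  0.4] M [ 0.    0.47 -0.  ] j [-0.31 -0.06 -0.52  0.68  0.14 -0.5 ]
-> off cm [ 0.2   0.02 -0.23] twist [ 0.301  0.007 -0.621]
t 10.65 seat-frame mm [-8.00e-01 -1.00e-01  1.03e+02] theta -2.943 tilt xy [-0.    -0.002] w 50.9 F [-0.3 -0.1  0.4] M [ 0.    0.47 -0.  ] j [-0.31 -0.06 -0.52  0.68  0.14 -0.5 ]
-> off cm [ 3.7   0.1  -7.48] twist [ 0.301  0.007 -0.621]
```

>>> {"name": "jog_arm", "arguments": {
  "increments": [
    {"offset":[0.2,0,-0.2],"twist":[0.3,0.007,-0.62],"claw":-0.3},
    {"offset":[0.2,0,-0.2],"twist":[0.3,0.007,-0.62],"claw":-0.3},
    {"offset":[0.2,0,-0.2],"twist":[0.3,0.007,-0.62],"claw":-0.3},
    {"offset":[0.2,0,-0.2],"twist":[0.3,0.007,-0.62],"claw":-0.3},
    {"offset":[0.2,0,-0.2],"twist":[0.3,0.007,-0.62],"claw":-0.3},
    {"offset":[0.2,0,-0.2],"twist":[0.3,0.007,-0.62],"claw":-0.3},
    {"offset":[1.1,0.05,-2.1],"twist":[0.3,0.007,-0.62],"claw":-0.3},
    {"offset":[2.0,0.1,-4.0],"twist":[0.3,0.007,-0.62],"claw":-0.3},
    {"offset":[2.8,0.1,-5.7],"twist":[0.3,0.007,-0.62],"claw":-0.3},
    {"offset":[3.4,0.1,-6.9],"twist":[0.3,0.007,-0.62],"claw":-0.2},
    {"offset":[3.7,0.1,-7.5],"twist":[0.3,0.007,-0.62],"claw":0},
    {"offset":[3.7,0.1,-7.5],"twist":[0.3,0.007,-0.62],"claw":0}
  ],
  "force": 60
}}

```text
time: 11.85
eef_pos: [0.6085, -0.0747, 0.1601]
ee_rot: [0.214, 0.224, 0.949, 0.057]
force: [-0.4, 1.1, 0.9]
grip_width: 0.0425
```

```bash
python3 - <<'E'
from h import *
from cell import *
for n in("side",):
    c=camera(n);pickle.dump(c,open(n+"10.pkl","wb"))
crop(load("side10"),200,130,270,210,8,"s10.png")
delta(2.65,.0195)
E
```

```text
t 11.90 seat-frame mm [-0.5  0.2 18.8] theta 2.652 tilt xy [-0.002  0.001] w 42.5 F [ 0.8 -0.2  0.2] M [0.   0.49 0.05] j [-0.29  0.09 -0.55  0.51  0.13  0.21]
-> off cm [ 0.02 -0.02  0.09] twist [ 0.001 -0.002 -0.002]
```

View pics/s10.png

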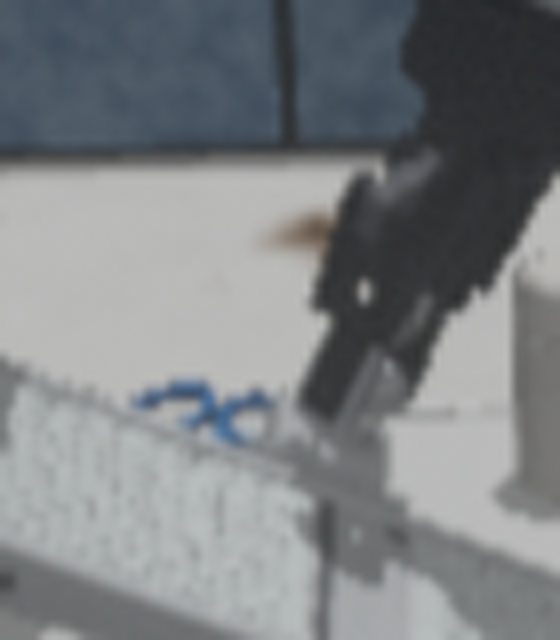

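Good position. Close on the nut and turn clockwise by 1.0 rad, following it down.

>>> {"name": "jog_arm", "arguments": {
  "increments": [
    {"offset":[-0.04,0,0.05],"twist":[0,0,0],"claw":0.5},
    {"offset":[-0.04,0,0.05],"twist":[0,0,0],"claw":0.5},
    {"offset":[-0.04,0,0.05],"twist":[0,0,0],"claw":0.5},
    {"offset":[-0.04,0,0.05],"twist":[0,0,0],"claw":0.5},
    {"offset":[-0.03,0,0.02],"twist":[0.054,0.0014,-0.113],"claw":0.5},
    {"offset":[-0.02,0,-0.01],"twist":[0.109,0.003,-0.225],"claw":0.5},
    {"offset":[0,0,-0.03],"twist":[0.163,0.004,-0.338],"claw":0.5},
    {"offset":[0.01,0,-0.06],"twist":[0.217,0.005,-0.45],"claw":0.5},
    {"offset":[0.02,0,-0.09],"twist":[0.272,0.007,-0.563],"claw":0.5},
    {"offset":[0.04,0,-0.12],"twist":[0.326,0.008,-0.675],"claw":0.5},
    {"offset":[0.05,0,-0.14],"twist":[0.38,0.0095,-0.788],"claw":0.5},
    {"offset":[0.06,0,-0.17],"twist":[0.435,0.011,-0.9],"claw":0.5},
    {"offset":[0.06,0,-0.17],"twist":[0.435,0.011,-0.9],"claw":0.5}
  ],
  "force": 70
}}

```text
time: 13.2
eef_pos: [0.6095, -0.0753, 0.1604]
ee_rot: [0.162, 0.652, 0.725, 0.153]
force: [-4.0, -0.4, 3.0]
grip_width: 0.0301
```

```bash
python3 -c "
from h import *
where()"
```

```text
t 13.20 seat-frame mm [-0.3 -0.2 17.9] theta 1.652 tilt xy [0. 0.] w 30.1 F [-2.3 -0.3  4.5] M [-0.13  0.77 -0.04] j [-0.29  0.09 -0.55  0.5   0.13  1.21]
```

Continue clockwise in small steps, watching the moment.

>>> {"name": "jog_arm", "arguments": {
  "increments": [
    {"offset":[0.01,0,-0.01],"twist":[0.022,0.0005,-0.045],"claw":0.5},
    {"offset":[0.01,0,-0.02],"twist":[0.043,0.001,-0.09],"claw":0.5},
    {"offset":[0.01,0,-0.02],"twist":[0.043,0.001,-0.09],"claw":0.5}
  ],
  "force": 90
}}

```text
time: 13.5
eef_pos: [0.6094, -0.0753, 0.1603]
ee_rot: [0.155, 0.686, 0.692, 0.161]
force: [-5.7, 0.1, 6.0]
grip_width: 0.03
```

```bash
python3 -c "
from h import *
where()"
```

```text
t 13.50 seat-frame mm [-0.4 -0.2 17.8] theta 1.554 tilt xy [ 0. -0.] w 30.0 F [-2.5  0.3  7.9] M [-0.11  0.84 -0.15] j [-0.29  0.09 -0.55  0.5   0.13  1.3 ]
```

>>> {"name": "jog_arm", "arguments": {
  "increments": [
    {"offset":[0.01,0,-0.01],"twist":[0.022,0.0005,-0.045],"claw":0.5},
    {"offset":[0.01,0,-0.02],"twist":[0.043,0.001,-0.09],"claw":0.5},
    {"offset":[0.01,0,-0.02],"twist":[0.043,0.001,-0.09],"claw":0.5}
  ]
}}

```text
time: 13.8
eef_pos: [0.6095, -0.0752, 0.1602]
ee_rot: [0.147, 0.72, 0.657, 0.168]
force: [-5.8, -0.8, 6.6]
grip_width: 0.0294
```

```bash
python3 -c "
from h import *
where()"
```

```text
t 13.80 seat-frame mm [-0.4 -0.2 17.7] theta 1.455 tilt xy [ 0.    -0.001] w 29.4 F [-2.3 -0.7  8.5] M [-0.07  0.98 -0.07] j [-0.29  0.09 -0.55  0.5   0.13  1.4 ]
```

>>> {"name": "jog_arm", "arguments": {
  "increments": [
    {"offset":[0.01,0,-0.01],"twist":[0.022,0.0005,-0.045],"claw":0.5},
    {"offset":[0.01,0,-0.02],"twist":[0.043,0.001,-0.09],"claw":0.5},
    {"offset":[0.01,0,-0.02],"twist":[0.043,0.001,-0.09],"claw":0.5}
  ]
}}

```text
time: 14.1
eef_pos: [0.6094, -0.0752, 0.16]
ee_rot: [0.138, 0.751, 0.621, 0.175]
force: [-6.2, -1.5, 6.9]
grip_width: 0.0299
```

```bash
python3 -c "
from h import *
where()"
```

```text
t 14.10 seat-frame mm [-0.5 -0.2 17.5] theta 1.357 tilt xy [ 0.    -0.001] w 29.9 F [-2.6 -1.3  9. ] M [-0.12  1.13  0.65] j [-0.29  0.09 -0.55  0.5   0.13  1.5 ]
```

>>> {"name": "jog_arm", "arguments": {
  "increments": [
    {"offset":[0.01,0,-0.01],"twist":[0.022,0.0005,-0.045],"claw":0.5},
    {"offset":[0.01,0,-0.02],"twist":[0.043,0.001,-0.09],"claw":0.5},
    {"offset":[0.01,0,-0.02],"twist":[0.043,0.001,-0.09],"claw":0.5}
  ]
}}

```text
time: 14.4
eef_pos: [0.6095, -0.0752, 0.1599]
ee_rot: [0.13, 0.78, 0.585, 0.181]
force: [-8.4, -2.4, 8.7]
grip_width: 0.0296
```

```bash
python3 -c "
from h import *
where()"
```

```text
t 14.40 seat-frame mm [-0.5 -0.1 17.5] theta 1.264 tilt xy [-0.    -0.003] w 29.6 F [-3.8 -2.2 11.5] M [-0.22  1.36  2.41] j [-0.29  0.09 -0.55  0.5   0.13  1.6 ]
```

>>> {"name": "jog_arm", "arguments": {
  "increments": [
    {"offset":[0,0,0],"twist":[0,0,0],"claw":-0.2},
    {"offset":[0,0,0],"twist":[0,0,0],"claw":-0.2},
    {"offset":[0,0,0],"twist":[0,0,0],"claw":-0.2},
    {"offset":[-0.9,0,1.8],"twist":[0,0,0],"claw":-0.2},
    {"offset":[-2.2,-0.05,4.5],"twist":[0,0,0],"claw":-0.2},
    {"offset":[-4.4,-0.1,9.0],"twist":[0,0,0],"claw":-0.2},
    {"offset":[-8.4,-4.1,11.0],"twist":[0,0,0],"claw":-0.2},
    {"offset":[-12.4,-8.1,13.0],"twist":[0,0,0],"claw":-0.2},
    {"offset":[-16.4,-12.1,13.0],"twist":[0,0,0],"claw":-0.2},
    {"offset":[-18.0,-16.0,13.0],"twist":[0,0,0],"claw":-0.2},
    {"offset":[-18.0,-20.0,13.0],"twist":[0,0,0],"claw":-0.2},
    {"offset":[-18.0,-24.0,13.0],"twist":[0,0,0],"claw":-0.2},
    {"offset":[-18.0,-24.0,13.0],"twist":[0,0,0],"claw":-0.2}
  ]
}}

```text
time: 15.7
eef_pos: [0.43, -0.3208, 0.2896]
ee_rot: [0.131, 0.784, 0.579, 0.181]
force: [0.0, 0.5, 0.5]
grip_width: 0.0511
```

```bash
cat > chk.py <<'E'
from h import *
from fit import *
from cell import *
import sys
k=sys.argv[1]
for n in("side","top"):
    c=camera(n);pickle.dump(c,open(n+k+".pkl","wb"))
crop(load("side"+k),200,130,270,210,8,"s%s.png"%k);cv2.imwrite("pics/t%s.png"%k,load("top"+k)["img"][:,:,::-1])
where()
for tag in ("side9","side"+k):
    c=load(tag);X=(cloud(c).reshape(-1,3)-SEAT)@Rs.as_matrix()*1000
    for x0,x1 in ((8,30),(30,60),(60,100),(-40,-12)):
        q=(X[:,1]>35)&(X[:,1]<135)&(X[:,0]>x0)&(X[:,0]<x1)&(X[:,2]>-35)&(X[:,2]<-3)
        print(tag,x0,x1,q.sum(),np.round(np.median(X[q,2]),2))
for seed in(1,):fit(load("top"+k),load("side"+k),(268,145,300,182),(228,158,264,200),[618.6,-74.6,-.2,6.3,3.17,40],it=5,seed=seed)
E
python3 chk.py 11; python3 f1.py side11
```

```text
t 15.80 seat-frame mm [-111.8 -236.2  214.1] theta 1.251 tilt xy [-0. -0.] w 50.8 F [-0.4  0.6  0.1] M [0.05 0.41 0.01] j [-0.94 -0.1  -0.43  0.97  0.37  0.98]
side9 8 30 139 -22.61
side9 30 60 192 -22.39
side9 60 100 261 -22.45
side9 -40 -12 174 -21.63
side11 8 30 136 -22.58
side11 30 60 191 -22.43
side11 60 100 258 -22.47
side11 -40 -12 172 -21.64
1395.3 [ 6.1862e+02 -7.5100e+01 -2.0000e-01  6.1700e+00  3.1200e+00  4.0330e+01
  9.7000e-01  3.3000e-01 -2.2000e-01]
1383.5 [ 6.1865e+02 -7.5200e+01 -1.9000e-01  6.1400e+00  3.0800e+00  4.0530e+01
  9.6000e-01  2.0000e-01 -4.7000e-01]
1648.7 [ 6.1744e+02 -7.5170e+01 -2.6000e-01  5.2600e+00  3.1300e+00  4.0600e+01
 -1.0000e-02  2.2000e-01 -1.0900e+00]
1445.5 [ 6.1871e+02 -7.5290e+01 -1.8000e-01  7.0300e+00  3.1300e+00  4.1260e+01
  1.0700e+00  4.3000e-01 -3.9000e-01]
1792.8 [ 6.1732e+02 -7.5000e+01 -1.9000e-01  5.6400e+00  2.9800e+00  3.9260e+01
 -1.3000e-01 -7.0000e-02 -1.0000e-01]
side11
[[ 6.8972e+02 -2.3000e-01  6.0000e+00  2.0000e-02  4.0550e+01  9.0000e-01
  -8.0000e-01]
 [ 7.0196e+02 -2.0000e-01  6.3500e+00  3.0000e-02  4.0540e+01  9.5000e-01
  -8.4000e-01]
 [ 7.0381e+02 -2.4000e-01  6.0500e+00  3.1100e+00  4.0330e+01  9.8000e-01
  -9.1000e-01]
 [ 7.0424e+02 -2.4000e-01  6.0500e+00 -1.0000e-02  4.0410e+01  9.8000e-01
  -9.0000e-01]
 [ 7.0457e+02 -2.4000e-01  6.0200e+00 -5.0000e-02  4.0270e+01  9.5000e-01
  -8.6000e-01]
 [ 7.0523e+02 -2.4000e-01  6.2400e+00 -3.0000e-02  4.0570e+01  1.0000e+00
  -3.7000e-01]]
```

View pics/s11.png

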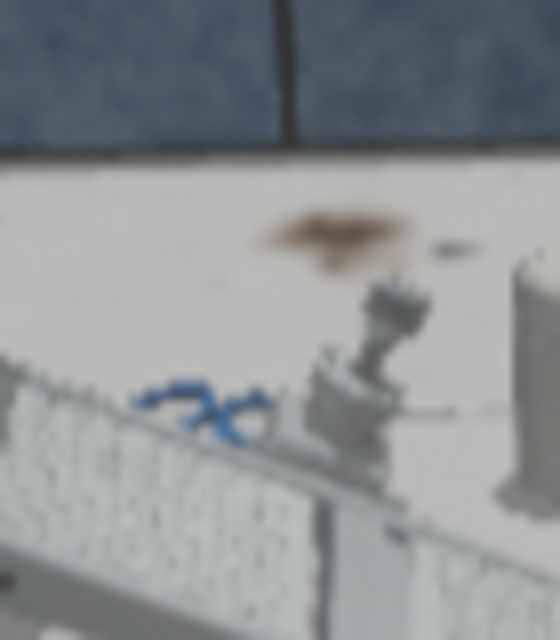

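View pics/t11.png

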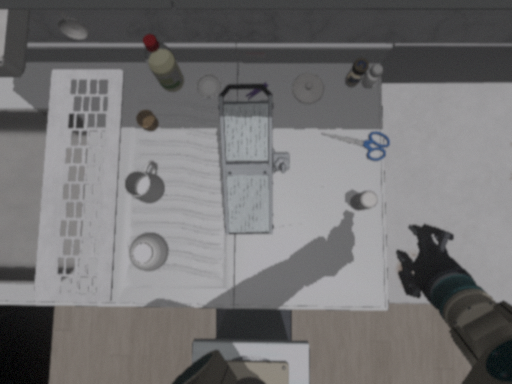

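```bash
python3 -c "
from cell import *
print(close_job())"
```

```text
the job is handed in; nothing more can be done
None
```

I slackened the jam nut, turned the thumb screw up to its stop so the plate covers the blade, tightened the nut against its end stop and let go. I handed the job in at about 16 s of the 72 s allowed, with the arm withdrawn and touching nothing.

- **Slackening:** I turned the nut 1.1 rad. Its fitted height over the seat rose from about 6.3 to 9.1 mm, against the 7.3 mm needed.
- **Thumb screw:** the tab turned about 1.95 rad anticlockwise to a firm stop, where the moment jumped to 1.4 N m. The head stands at about 40.4 mm. The plate came up about 4 mm at its lower end and is now parallel with the deck. I could not measure the lip against the blade edge to 0.5 mm with these cameras. That it is level rests on the stop, the head height and the plate's rise.
- **Retightening:** I turned the nut clockwise until the moment rose to 2.4 N m. It sits about 0.2 rad past where it began, at a fitted height of about 6.1 mm (the good fits ran from 6.0 to 6.35), against the 6.46 mm limit.
- **After tightening:** the plate had not moved, to within 0.05 mm in the depth readings. The tab angle came out about 0.05 rad lower than before, which is within the noise of the fit.
- **Surroundings:** the bowl, mug, shaker and scissors look unmoved in the last top picture; I did not measure them.

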